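# Show the lid target to the inspection camera in a hand-turned mirror

### The arm

A 6-joint arm with a two-finger parallel gripper is mounted at the origin on a cart in front of the work surface, level with it; the furniture and walls round the work are solid. World frame = base frame: x ahead of the robot, y to its left, z up, the work surface at z = 0. Lengths are in m, angles in rad, forces in N, time in s.
With the tool pointing down it reaches from about 0.35 to 0.925 m from the base axis. Payload 6.4 kg.
Tool frame: the origin (TCP) lies between the finger pads; the fingertips stand 17 mm ahead of it and the grasp point (between the pads) lies 2 mm behind it; z points along the fingers, y is the line along which they close (so a half turn about z gives the same grasp; the last joint's range is limited). The gripper opens to 94 mm and grips with 3 to 60 N. Pads are 16 mm wide; open, the fingers measure 119 mm over their backs; the gripper's body (75 mm by 177 mm) begins 78 mm behind the grasp point.
Start: joints at [-1.278, 0.245, 1.558, -0, 1.339, -0.174], TCP at [0.293, -0.58, 0.222] pointing down, gripper open.
Joint ranges: [-3.13, 3.13], [-1.02, 2.26], [0.13, 2.54], [-0.95, 4.09], [0.21, 2.88], [-2.74, 2.74]. Speed limits (rad/s): [2.57, 2.57, 3.14, 3.14, 3.14, 3.14].

### API

Orientations are given as [roll, pitch, yaw] about the fixed x, y, z axes, in that order (R = Rz(yaw) Ry(pitch) Rx(roll)).
In Python, from station import bot, get_image, get_calibration, hand_in gives the robot as it stands.
- The arm moves only by the shell command python3 -m creep 'ROWS' [FORCE]. ROWS is a JSON object of lists of equal length, an entry for each row: "xyz": the shift along the world's x, y, z in m, a list of three; "delta_rot": the turn, a rotation vector about the world's x, y, z in degrees, a list of three; "claw": the closure, from 0 (fully open) to 1 (shut). A call has 1 to 10 rows; each row shifts and turns the commanded pose from where the row before left it; what a row does not reach is not made up. A row lasts 1/10 s, in which the tool goes at most 50 mm and 8.59 degrees, less where a joint would pass 70% of its speed; a pose out of reach is approached as far as the arm can. A call is refused whole if a number of a shift passes 0.05 or a number of a turn 8.59, either way. A call with a gripper value outside its range is refused whole. The fingers move at their own pace and stop on an object; FORCE is the grip in N (left out, the last holds). Time passes only in rows, so rows that do not move let the fingers close. It gives the time, the measured TCP pose, the force, the opening and the grip force at its end, in the units of the state.
- bot.observe(): the state, without advancing time (a new reading comes with each control period).
- get_image(name): name is "side" or "top"; returns the picture (400x640x3 uint8, blue, green, red); there is no depth.
- get_calibration(name): a dict with "K" (3x3 intrinsics, pixels), "k1" (the pictures are not rectified: a ray, as slopes to the right and down, at radius r is drawn at 1 + k1 r^2 times it, then the intrinsics apply), "xyz" and "attitude" of the camera in the world. Camera axes: x right, y up, looking along -z (the intrinsics and any distortion apply to the point x, -y, -z); pixel columns grow to the right and rows downward; lengths in m; the calibration is good to about 2 mm. A picture is of the moment at which its call begins. get_calibration takes no time and is no camera call.
- hand_in(): hands the job in; it is judged then, once.
The state is a dict: "clock": time; "joints": joint angles; "joint_vel": joint speeds; "tau": joint torques, N m; "tool_pos": TCP position; "eef_rot": TCP orientation; "wrist_force": force on the tool from outside, world axes, zero at the start; "torque": the same for the moment, N m; "opening": opening from 0.0 (shut) to 1.0 (fully open); "grasp_force": force on a finger pad.
Only numpy, scipy, OpenCV 4.12 (cv2) and the standard library are available. Lean on these libraries where they do the work, as an engineer would, in place of code of your own. Each camera call takes 0.05 s, during which the arm holds its last target. There are 200 camera calls.

### The job

Shut the lid of the small open gear case fully, then take the upright bar on top of the inspection mirror and turn the mirror until the small inspection camera on the stand sees the round target on the front of the shut lid in the middle of the mirror. Finish holding the bar still at that angle, because the mirror springs back when it is let go. Do not press on the glass, and leave the other things on the bench where they are.

Things in the scene. Friction and masses are not known exactly. Their poses are not given: they have to be found in the camera images.
- mirror_stand: fixed inspection stand. Origin on the bench top, on the mirror's upright pivot axis; z up. Base disc 90 mm across, 12 mm high; a 24 mm wide, 10 mm high rail leads 0.2 m from it, 160 degrees counter-clockwise from the stand's x axis, to a black box camera (44 mm wide, top at 87 mm) that looks level along the rail at the mirror.
- camera_lens (a point): centre of the camera's lens, 166 mm from the pivot axis, 65 mm above the bench.
- mirror (a joint): angle of the mirror about its upright pivot, rad: 0 parked against the stop (its start), grows counter-clockwise seen from above, to 1.0 at most. A weak spring (0.05 N m per rad, 0.015 N m at the stop) drives it back to 0 when let go.
- mirror_face (a point): centre of the mirror's reflecting face, on the pivot axis, 65 mm above the bench. x axis: level normal out of the face, at joint value 0 171 degrees counter-clockwise from the stand's x axis; z up. The camera sees the target mid-mirror when, seen from above, the normal halves the angle between the directions from here to the camera lens and to the target.
- mirror_glass: the mirror's upright glass, 54 mm wide, 58 mm high, in a dark steel frame 62 mm wide whose top is 99 mm above the bench; not to be pressed. Origin on the pivot axis at the bench top, axes as mirror_face.
- grip_bar: plain aluminium bar on top of the mirror, turns with it: 10 mm thick, 36 mm long along its x axis (which is the mirror's normal), 44 mm high. Origin at the centre of its underside, on the pivot axis, 102 mm above the bench; top at 146 mm. Take it across its 10 mm thickness from above.
- sight_line (a point): point on the pivot axis, 65 mm above the bench; its x axis is the camera's level line of sight after reflection at the mirror. It turns by twice the angle of the mirror.
- case: fixed grey open-topped gear case with a toothed gear inside, 110x100 mm, 74 mm high. Origin at the centre of its underside; its -x side (front) looks roughly at the mirror, the lid's hinge is along its +x side. z is up.
- lid (a joint): lid of the case, rad: 0 fully shut, grows as it opens upward; starts 0.6 to 1.1. Stiff hinge: it stays where it is left; about 2 to 3 N on its free edge moves it.
- lid_hinge (a point): middle of the lid's hinge line, 75 mm above the bench; x and y axes turn with the lid; the lid extends from here along this frame's -x, its hinge line is y.
- lid_edge (a point): point on the lid's outer (upper) face near the free edge, 105 mm from the hinge line, 5 mm above the lid's underside; lid 118 mm long, 106 mm wide, 5 mm thick with two 2.5 mm high ribs 30 mm either side of the middle. Turns with the lid.
- target (a point): centre of the round white target with a dark cross, 27 mm across, on a tab hanging from the lid's free edge: 122 mm from the hinge line, 10 mm below the lid's underside. With the lid shut it is 65 mm above the bench and faces roughly to the mirror (the case's -x).
- pliers: red-handled combination pliers, 51x170x12 mm, loose. Bystander; origin at the middle of its underside.
- bearing: ball bearing ring, diameter 35 mm, 11 mm high, loose. Bystander; origin at the middle of its underside.
- spanner: small combination spanner, 34x195x7 mm, loose. Bystander; origin at the middle of its underside.
- tape: tape measure, 64x72x38 mm, loose. Bystander; origin at the middle of its underside.
- brown_hammer: wooden-handled hammer, 128x293x33 mm, loose. Bystander; origin at the middle of its underside.
- driver: screwdriver, 30x220x30 mm, loose. Bystander; origin at the middle of its underside.
- stator_ring: motor stator ring with copper windings, 81x61x60 mm, loose. Bystander; origin at the middle of its underside.

How it is judged:
On the way, in this order (a step that is already met when the one before it is completed fails the run):
1. the lid of the case is fully shut (value of joint lid below 0.05 rad), for 0.2 s.
2. the mirror, held by its bar, shows the target to the camera (value of joint lid below 0.05 rad and x of target in the frame of sight_line above 0.05 m and y of target in the frame of sight_line between -0.015 and 0.015 m and contact force between the fingers and grip_bar above 0.5 N), for 0.3 s.
At the end, for the whole second after the job is handed in: Lid shut (within 0.05 rad) with nothing pressing on it, the target in front of the mirror and within 15 mm of the camera's reflected line of sight, seen from above (about 2.5 degrees of mirror angle), the mirror still, and the fingers holding its bar (over 0.5 N) (all of step 2 and velocity of joint mirror between -0.05 and 0.05 rad/s and contact force between the arm and case below 0.5 N); the arm keeps its last pose, push and grip.
It fails at once if the fingers press on the mirror's glass (contact force between the arm and mirror_glass above 3 N).
It fails at once if a bystander is pushed more than 30 mm away (distance of any of pliers, bearing, spanner, tape, brown_hammer, driver, stator_ring from where it was at the start of the episode above 0.03 m).
It also fails if it takes over 48 s, if anything falls off the work surface, if the arm or the gripper's body presses on something with over 40 N, if the wrist force passes 120 N, or if a joint passes its speed limit or range.

## Working session

There is one attempt and no reset: what is moved stays moved. The work goes in short steps, Python scripts to look and compute and a shell command to move; the robot and the scene stay as the last step left them, time stands still between calls to the robot, and variables do not carry over. Pictures are saved under pics/ and viewed, at most 10 in all, crops included, and the job is handed in when it is done.

```bash
mkdir -p pics
cat > h.py <<'E'
import numpy as np, cv2
from scipy.spatial.transform import Rotation as R
from station import bot,get_image,get_calibration,hand_in
def cam(n):
    c=get_calibration(n); return np.array(c['K']),c['k1'],np.array(c['xyz']),R.from_euler('xyz',c['attitude']).as_matrix()
def ray(n,u,v):
    K,k1,p,M=cam(n)
    x,y=cv2.undistortPoints(np.array([[[u,v]]],float),K,np.array([k1,0,0,0.]))[0,0]
    d=M@np.array([x,-y,-1]); return p,d/np.linalg.norm(d)
def onz(n,u,v,z):
    p,d=ray(n,u,v); return p+d*(z-p[2])/d[2]
def tri(a,b):
    p,d=ray('top',*a);q,e=ray('side',*b)
    s=np.linalg.lstsq(np.c_[d,-e],q-p,rcond=None)[0]
    A=p+d*s[0];B=q+e*s[1]; return (A+B)/2,np.linalg.norm(A-B)
def proj(n,P):
    K,k1,p,M=cam(n); c=M.T@(np.array(P)-p); x,y=c[0]/-c[2],-c[1]/-c[2]; f=1+k1*(x*x+y*y)
    return (K@[x*f,y*f,1])[:2]
E
python3 - <<'E'
from h import *
for n in ('top','side'):
    cv2.imwrite(f'pics/{n}0.png',get_image(n)); print(n,get_calibration(n))
print(bot.observe())
E
```

```text
top {'K': array([[464.91624397,   0.        , 321.32227597],
       [  0.        , 464.91624397, 193.8283153 ],
       [  0.        ,   0.        ,   1.        ]]), 'k1': -0.012831942866041099, 'xyz': array([0.37046096, 0.1247851 , 1.15270791]), 'attitude': array([ 0.19055125,  0.01941502, -1.56278632])}
side {'K': array([[395.24793682,   0.        , 321.58836716],
       [  0.        , 395.24793682, 196.12358439],
       [  0.        ,   0.        ,   1.        ]]), 'k1': -0.03820692012225365, 'xyz': array([0.31183772, 0.85755521, 0.72640685]), 'attitude': array([ 0.8637608 ,  0.00802359, -2.81463704])}
{'clock': 0.1, 'joints': array([-1.27806645e+00,  2.45729374e-01,  1.55883921e+00, -2.76011086e-05,
        1.33867865e+00, -1.74094207e-01]), 'joint_vel': array([-0.00143353, -0.00135231, -0.0023532 ,  0.00077077,  0.00084668,
        0.00108511]), 'tau': array([ 1.75771904e-03, -4.16914058e+01, -3.15526092e+01,  6.87769521e-02,
        3.09413939e-02, -4.46111483e-05]), 'tool_pos': array([ 0.29239381, -0.57997734,  0.22149346]), 'eef_rot': array([-3.13995843e+00, -2.60155353e-04,  4.66830247e-01]), 'wrist_force': array([ 0.15221801,  0.13913762, -0.92198582]), 'torque': array([-0.05982625,  0.01672811,  0.00746674]), 'grasp_force': 0.0, 'opening': 0.9977517810324784}
```

View pics/top0.png

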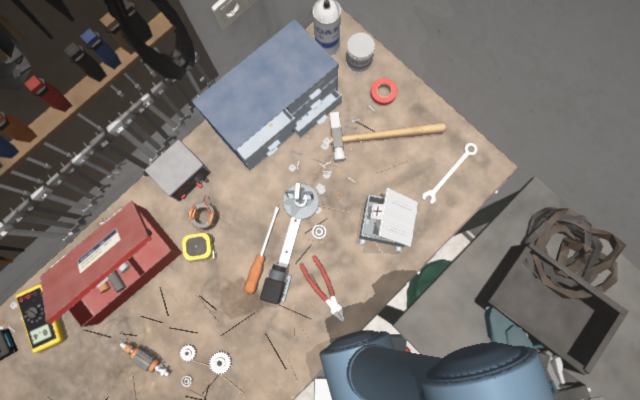

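View pics/side0.png

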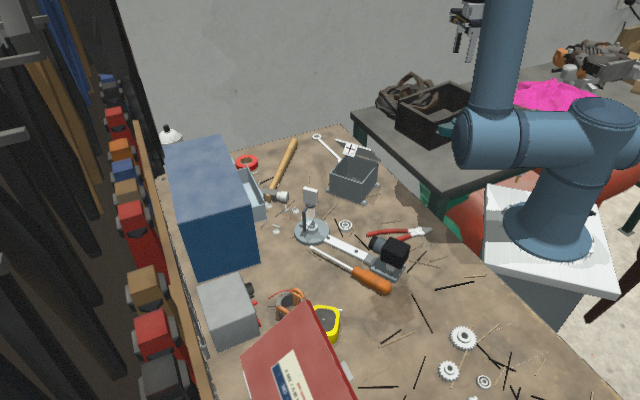

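The top view shows the stand disc near (300,201), the stand camera near (277,287) and the case with its open lid near (388,220). In the side view they are near (312,232), (390,248) and (352,180). I'll enlarge both.

Run:
```python
from h import *
a=cv2.imread('pics/top0.png')[165:315,250:450]; b=cv2.imread('pics/side0.png')[125:275,280:440]
cv2.imwrite('pics/ct.png',cv2.resize(a,None,fx=4,fy=4,interpolation=cv2.INTER_CUBIC))
cv2.imwrite('pics/cs.png',cv2.resize(b,None,fx=4,fy=4,interpolation=cv2.INTER_CUBIC))
```

```text
(no output)
```

View pics/ct.png

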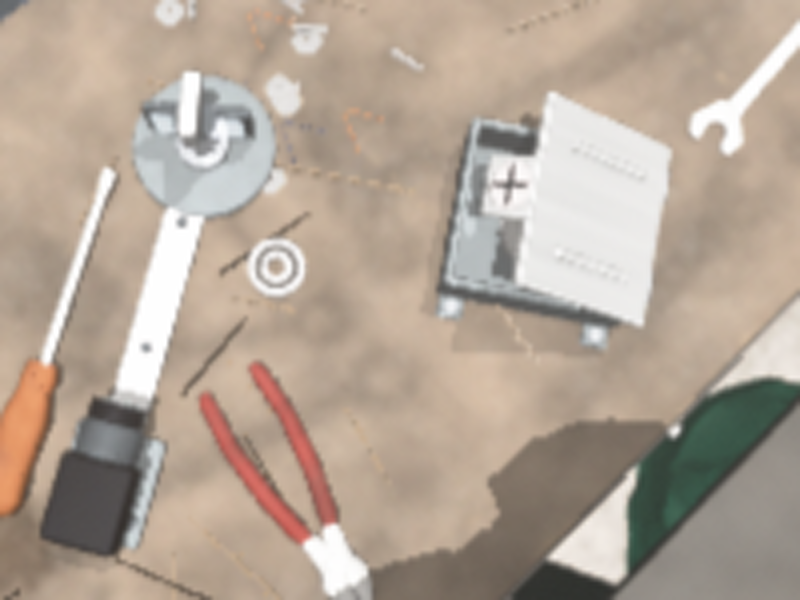

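View pics/cs.png

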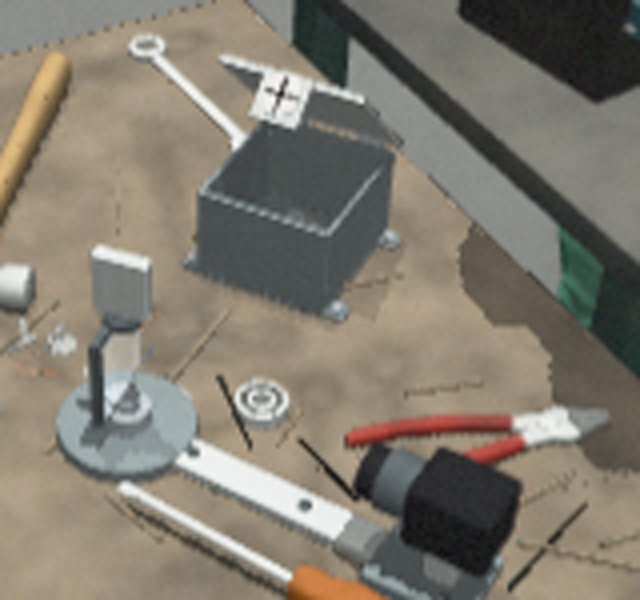

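Crop readings. Top: disc centre (205,145), rail holes (181,222) and (147,347), case front rim corners (474,122) and (442,285), lid target (512,184), hinge corners (670,150) and (642,325). Side: target (280,96), front rim corners (200,196) and (328,233), bar top (97,248)–(152,262).

Run:
```python
from h import *
T=lambda u,v:(250+(u+.5)/4-.5,165+(v+.5)/4-.5)
S=lambda u,v:(280+(u+.5)/4-.5,125+(v+.5)/4-.5)
np.set_printoptions(precision=4,suppress=True)
piv=onz('top',*T(205,145),.012)
print('pivot',piv,'side',onz('side',*S(127,424),.012))
h1,h2=[onz('top',*T(*p),.010) for p in((181,222),(147,347))]
print('holes',h1,h2)
for h in(h1,h2): print(np.degrees(np.arctan2(*(h-piv)[1::-1])),np.linalg.norm((h-piv)[:2]))
f1,f2=[onz('top',*T(*p),.074) for p in((474,122),(442,285))]
s1,s2=[onz('side',*S(*p),.074) for p in((200,196),(328,233))]
e1,e2=[onz('top',*T(*p),.078) for p in((670,150),(642,325))]
print('front',f1,f2,np.linalg.norm(f1-f2),'side',s1,s2,np.linalg.norm(s1-s2)); print('back',e1,e2,np.linalg.norm(e1-e2))
sr=onz('side',*S(394,152),.074); print('side right-rear corner',sr, np.linalg.norm(sr-s2))
print('target',tri(T(512,184),S(280,96)))
# lid free edge corners
print('lid free corner', tri(T(553,93),S(221,58)))
print('bar top', onz('top',*T(190,75),.146), onz('side',*S(124,252),.146))
print('bar edges', [onz('top',*T(*p),.146) for p in((182,72),(200,72),(182,130),(197,135))])
```

```text
pivot [0.5722 0.1996 0.012 ] side [0.5672 0.2026 0.012 ]
holes [0.5241 0.2138 0.01  ] [0.4468 0.2332 0.01  ]
163.5410788719842 0.05024105238919677
164.98325690081998 0.12985003962710556
front [0.5758 0.037  0.074 ] [0.4795 0.0566 0.074 ] 0.09826891215410788 side [0.5715 0.0399 0.074 ] [0.4788 0.052  0.074 ] 0.09348440459469698
back [ 0.5588 -0.0769  0.078 ] [ 0.4567 -0.0578  0.078 ] 0.10390322293005905
side right-rear corner [ 0.4573 -0.0514  0.074 ] 0.10555836375127763
target (array([0.5246, 0.0232, 0.1547]), np.float64(0.0033309372202463498))
lid free corner (array([0.5727, 0.0006, 0.1609]), np.float64(0.0053379010299791675))
bar top [0.5879 0.1997 0.146 ] [0.5683 0.1949 0.146 ]
bar edges [array([0.5896, 0.2042, 0.146 ]), array([0.5896, 0.1942, 0.146 ]), array([0.5569, 0.2036, 0.146 ]), array([0.5541, 0.1953, 0.146 ])]
```

```bash
python3 -m creep '{"xyz":[[0,0,0.04],[0,0,0.04],[0,0,0.02],[0.016,0.042,0],[0.016,0.042,0],[0.016,0.042,0],[0.016,0.042,0],[0.016,0.042,0],[0.016,0.042,0],[0.016,0.042,0]],"delta_rot":[[0,0,0],[0,0,0],[0,0,0],[0,0,5],[0,0,5],[0,0,5],[0,0,5],[0,0,5],[0,0,5],[0,0,5]],"claw":[1,1,1,1,1,1,1,1,1,1]}' 10
```

```text
clock: 1.1
tool_pos: [0.4047, -0.2846, 0.322]
eef_rot: [-3.141, -0.0, 1.081]
wrist_force: [0.9, -0.8, 0.6]
opening: 0.184
grasp_force: 0.0
```

```bash
python3 -m creep '{"xyz":[[0.016,0.042,0],[0.016,0.042,0],[0.016,0.042,0],[0.016,0.042,0],[0.016,0.042,0],[0.016,0.042,0],[0.016,0.042,0],[0,0,-0.03],[0,0,-0.03],[0,0,0]],"delta_rot":[[0,0,5],[0,0,5],[0,0,5],[0,0,5],[0,0,5],[0,0,5],[0,0,5],[0,0,0],[0,0,0],[0,0,0]],"claw":[1,1,1,1,1,1,1,1,1,1]}'
```

```text
clock: 2.1
tool_pos: [0.5138, 0.0085, 0.2575]
eef_rot: [-3.133, -0.003, 1.689]
wrist_force: [-1.0, -0.5, -0.3]
opening: 0.005
grasp_force: 0.0
```

```bash
python3 -m creep '{"xyz":[[0.006,-0.002,-0.03],[0,0,-0.03],[0,0,-0.015],[0,0,-0.01],[0,0,-0.01],[0,0,-0.01],[0,0,-0.01],[0,0,-0.01],[0,0,-0.01],[0,0,-0.01]],"claw":[1,1,1,1,1,1,1,1,1,1],"delta_rot":[[0,0,0],[0,0,0],[0,0,0],[0,0,0],[0,0,0],[0,0,0],[0,0,0],[0,0,0],[0,0,0],[0,0,0]]}'
```

```text
clock: 3.1
tool_pos: [0.5225, 0.0055, 0.1166]
eef_rot: [-3.141, -0.0, 1.689]
wrist_force: [-0.5, 0.7, 1.4]
opening: 0.005
grasp_force: 0.3
```

```bash
python3 -m creep '{"xyz":[[0,0,-0.004],[0,0,-0.004],[0,0,-0.002],[0,0,0]],"claw":[1,1,1,1],"delta_rot":[[0,0,0],[0,0,0],[0,0,0],[0,0,0]]}'
```

```text
clock: 3.5
tool_pos: [0.5225, 0.0055, 0.1073]
eef_rot: [-3.141, 0.0, 1.689]
wrist_force: [0.0, 1.0, 0.1]
opening: 0.007
grasp_force: 0.0
```

```bash
python3 -m creep '{"xyz":[[0,0,-0.003],[0,0,-0.003],[0,0,-0.003],[0,0,0]],"claw":[1,1,1,1],"delta_rot":[[0,0,0],[0,0,0],[0,0,0],[0,0,0]]}'
python3 - <<'E'
from h import *
a=get_image('top')[165:265,300:440]; b=get_image('side')[125:225,300:440]
cv2.imwrite('pics/p2.png',cv2.resize(np.hstack([a,b]),(784,280),interpolation=cv2.INTER_CUBIC))
E
```

```text
clock: 3.9
tool_pos: [0.5222, 0.0055, 0.098]
eef_rot: [-3.141, -0.0, 1.689]
wrist_force: [-0.3, -0.4, 0.7]
opening: 0.004
grasp_force: 0.0
```

View pics/p2.png

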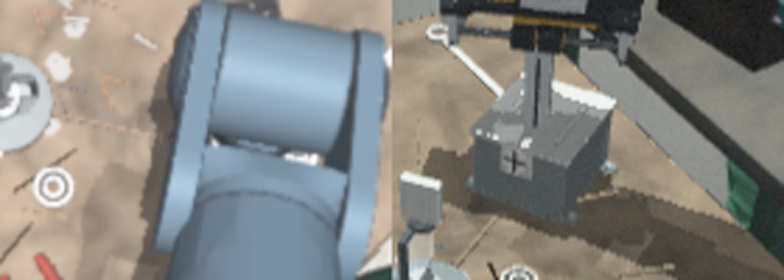

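The side view shows the lid pressed almost flat, with the target at crop (515,160) on the case front. I'll press on until the force rises.

```bash
python3 -m creep '{"xyz":[[0,0,-0.001],[0,0,-0.001],[0,0,0]],"claw":[1,1,1],"delta_rot":[[0,0,0],[0,0,0],[0,0,0]]}'
```

```text
clock: 4.3
tool_pos: [0.5226, 0.0055, 0.0972]
eef_rot: [-3.141, 0.0, 1.689]
wrist_force: [-2.7, -0.1, 5.7]
opening: 0.002
grasp_force: 2.7
```

```bash
python3 -m creep '{"xyz":[[0,0,-0.001],[0,0,0]],"claw":[1,1],"delta_rot":[[0,0,0],[0,0,0]]}'
```

```text
clock: 4.5
tool_pos: [0.5227, 0.0055, 0.0971]
eef_rot: [-3.141, 0.0, 1.689]
wrist_force: [-5.8, 1.1, 11.6]
opening: 0.007
grasp_force: 5.7
```

```bash
python3 -m creep '{"xyz":[[0,0,0.02],[0,0,0.04],[0,0,0.04],[0,0,0.04],[0,0,0.02],[0,0.019,0],[0.01,0.019,0],[0.01,0.019,0],[0.01,0.019,0],[0.01,0.019,0]],"delta_rot":[[0,0,0],[0,0,0],[0,0,0],[0,0,0],[0,0,0],[0,0,8],[0,0,8],[0,0,8],[0,0,8],[0,0,8]],"claw":[1,1,1,1,0.5,0.5,0.5,0.5,0.5,0.5]}'
```

```text
clock: 5.5
tool_pos: [0.5628, 0.1013, 0.2553]
eef_rot: [-3.141, 0.0, 2.392]
wrist_force: [-0.6, -0.8, 0.5]
opening: 0.472
grasp_force: 0.0
```

```bash
python3 -m creep '{"xyz":[[0.01,0.019,0],[0,0.02,0],[0,0.02,0],[0,0.02,0],[0,0.02,0],[0,0,0],[0,0,0]],"delta_rot":[[0,0,8],[0,0,8],[0,0,8],[0,0,8],[0,0,6.5],[0,0,0],[0,0,0]],"claw":[0.5,0.5,0.5,0.5,0.5,0.5,0.5]}'
python3 - <<'E'
from h import *
a=get_image('top')[165:265,300:440]; b=get_image('side')[125:225,280:420]
print(bot.observe()['joints'])
cv2.imwrite('pics/top3.png',get_image('top'));cv2.imwrite('pics/side3.png',get_image('side'))
cv2.imwrite('pics/p3.png',cv2.resize(np.vstack([a,b]),(420*2-40,600*2-60)[:2] if 0 else (420,600),interpolation=cv2.INTER_CUBIC))
E
```

```text
clock: 6.2
tool_pos: [0.5724, 0.1993, 0.2552]
eef_rot: [-3.141, -0.0, 3.057]
wrist_force: [0.1, 0.0, 0.2]
opening: 0.502
grasp_force: 0.0
[ 1.47300487e-01  1.17903593e-01  1.64210763e+00 -3.13130903e-04
  1.38177559e+00 -1.33810599e+00]
```

View pics/p3.png

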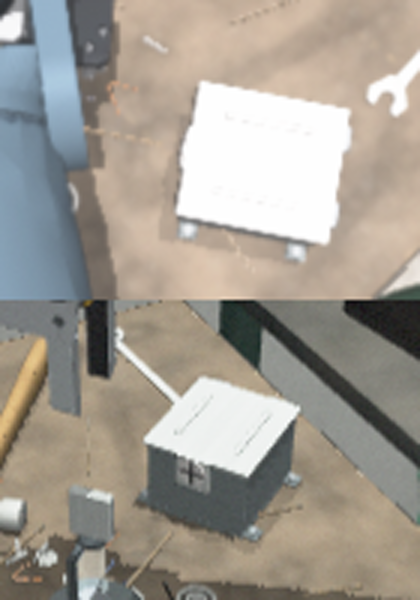

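The lid lies flat and shut. The target is at crop (193,472) in the side view. In the top view the lid corners are (200,82), (178,216), (350,108) and (328,243).

Run:
```python
from h import *
np.set_printoptions(precision=4,suppress=True)
t=lambda u,v:(300+(u+.5)/3-.5,165+(v+.5)/3-.5)
s=lambda u,v:(280+(u+.5)/3-.5,125+(v-300+.5)/3-.5)
T=lambda u,v:(250+(u+.5)/4-.5,165+(v+.5)/4-.5)
S=lambda u,v:(280+(u+.5)/4-.5,125+(v+.5)/4-.5)
c=[onz('top',*t(*p),.080) for p in((200,82),(178,216),(350,108),(328,243))]
fm=(c[0]+c[1])/2;hm=(c[2]+c[3])/2;d=(fm-hm)/np.linalg.norm(fm-hm)
print('lid len',np.linalg.norm(fm-hm),'width',np.linalg.norm(c[0]-c[1]),np.degrees(np.arctan2(d[1],d[0])))
tg=(fm+hm)/2+d*(.122-.059)
ts=onz('side',*s(193,472),.065); print('target top',tg,'side',ts)
# side-view lid corners
cs=[onz('side',*s(*p),.080) for p in((146,442),(249,476),(205,378),(300,408))]
print('lid centre top',(fm+hm)/2,'side',sum(cs)/4)
pt=onz('top',*T(205,145),.012); ps=onz('side',*S(127,424),.012)
b=onz('top',*T(91,502),.087); print('body',b,np.degrees(np.arctan2(*(b-pt)[1::-1])))
bs=onz('side',*S(468,485),.087);print('body side',bs,np.degrees(np.arctan2(*(bs-ps)[1::-1])))
for p,g in((pt,tg),(ps,ts),((pt+ps)/2,(tg+ts)/2)):
    a=np.degrees(np.arctan2(g[1]-p[1],g[0]-p[0]))%360
    print('dir target',a,'dist',np.linalg.norm((g-p)[:2]),'normal',(a+164.8)/2,'joint deg',(a+164.8)/2-164.8-11)
print('bar now',onz('top',*T(205,145),.012), bot.observe()['tool_pos'])
```

```text
lid len 0.11714207289066765 width 0.10658042486856661 80.13393251209789
target top [0.5303 0.0549 0.08  ] side [0.527 0.052 0.065]
lid centre top [ 0.5195 -0.0071  0.08  ] side [ 0.5137 -0.0064  0.08  ]
body [0.3546 0.2556 0.087 ] 165.56556010108687
body side [0.349 0.257 0.087] 166.01237738968848
dir target 253.8278261990797 dist 0.15057306043527827 normal 209.31391309953986 joint deg 33.51391309953985
dir target 255.05872171371746 dist 0.1559175289717568 normal 209.92936085685875 joint deg 34.12936085685874
dir target 254.45400631739767 dist 0.15323645662167043 normal 209.62700315869884 joint deg 33.82700315869883
bar now [0.5722 0.1996 0.012 ] [0.5726 0.1987 0.2555]
```

```bash
python3 -m creep '{"xyz":[[-0.001,0.001,-0.035],[0,0,-0.03],[0,0,-0.03],[0,0,-0.02],[0,0,-0.01],[0,0,0],[0,0,0]],"delta_rot":[[0,0,1],[0,0,0],[0,0,0],[0,0,0],[0,0,0],[0,0,0],[0,0,0]],"claw":[0.5,0.5,0.5,0.5,0.5,0.5,0.7]}' 10
```

```text
clock: 7.1
tool_pos: [0.5723, 0.2004, 0.1316]
eef_rot: [3.141, 0.002, 3.075]
wrist_force: [-0.9, -0.2, 0.3]
opening: 0.448
grasp_force: 0.0
```

```bash
python3 -m creep '{"xyz":[[0,0,0],[0,0,0],[0,0,0],[0,0,0]],"delta_rot":[[0,0,0],[0,0,0],[0,0,0],[0,0,0]],"claw":[0.8,0.9,1,1]}' 10
python3 - <<'E'
from h import *
b=get_image('side')[150:250,260:400]
cv2.imwrite('pics/p4.png',cv2.resize(b,(560,400),interpolation=cv2.INTER_CUBIC))
E
```

```text
clock: 7.5
tool_pos: [0.5718, 0.1981, 0.1312]
eef_rot: [-3.135, 0.0, 3.078]
wrist_force: [-2.3, -18.4, 4.6]
opening: 0.109
grasp_force: 9.2
```

View pics/p4.png

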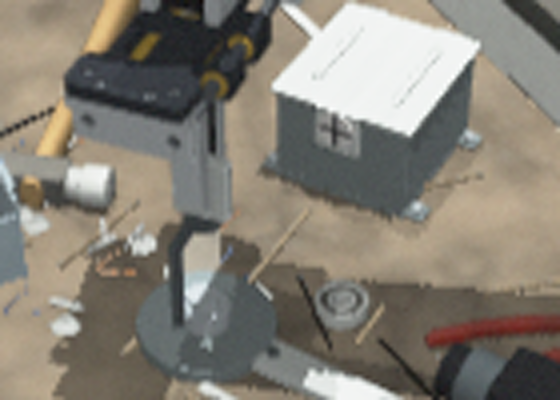

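The fingers hold the bar (opening about 10 mm) and clear the glass. A side load of −18 N shows the tool is about 3 mm off the pivot in y, so I'll correct that.

```bash
python3 -m creep '{"xyz":[[0,-0.002,0],[0,-0.001,0],[0,0,0],[0,0,0]],"delta_rot":[[0,0,0],[0,0,0],[0,0,0],[0,0,0]],"claw":[1,1,1,1]}' 10
```

```text
clock: 7.95
tool_pos: [0.5718, 0.1975, 0.1312]
eef_rot: [-3.141, 0.001, 3.076]
wrist_force: [-1.2, -1.6, 5.6]
opening: 0.106
grasp_force: 10.0
```

```bash
python3 -m creep '{"xyz":[[0,0,0],[0,0,0],[0,0,0],[0,0,0],[0,0,0]],"delta_rot":[[0,0,3],[0,0,4],[0,0,4],[0,0,4],[0,0,0]],"claw":[1,1,1,1,1]}' 10; python3 -c "
from h import *
print(bot.observe()['torque'])"
```

```text
clock: 8.45
tool_pos: [0.5718, 0.1978, 0.1311]
eef_rot: [-3.141, 0.001, -2.944]
wrist_force: [-2.6, -1.3, 6.1]
opening: 0.105
grasp_force: 10.0
[-0.16814525  0.26433612 -0.01003857]
```

```bash
python3 -m creep '{"xyz":[[0,0,0],[0,0,0],[0,0,0],[0,0,0],[0,0,0],[0,0,0],[0,0,0],[0,0,0]],"delta_rot":[[0,0,4],[0,0,4],[0,0,4],[0,0,4],[0,0,2.5],[0,0,0],[0,0,0],[0,0,0]],"claw":[1,1,1,1,1,1,1,1]}' 10
python3 - <<'E'
from h import *
print(bot.observe()['torque'])
a=get_image('top')[165:265,250:390]; b=get_image('side')[150:250,260:400]
cv2.imwrite('pics/p5.png',cv2.resize(np.hstack([a,b]),(800,286),interpolation=cv2.INTER_CUBIC))
E
```

```text
clock: 9.25
tool_pos: [0.5716, 0.1981, 0.1311]
eef_rot: [3.141, 0.001, -2.622]
wrist_force: [-2.7, 0.3, 6.2]
opening: 0.104
grasp_force: 10.0
[0.06396496 0.30154449 0.04702172]
```

View pics/p5.png

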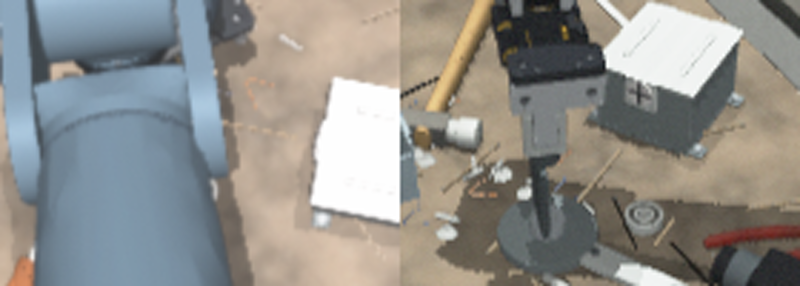

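The top view is hidden by the arm. In the side view the mirror has turned with the bar and the fingers are clear of the glass. I'll firm the grip and settle.

```bash
python3 -m creep '{"xyz":[[0,0,0],[0,0,0],[0,0,0],[0,0,0],[0,0,0],[0,0,0]],"delta_rot":[[0,0,0],[0,0,0],[0,0,0],[0,0,0],[0,0,0],[0,0,0]],"claw":[1,1,1,1,1,1]}' 25; python3 -c "
from h import *
print(hand_in())"
```

```text
clock: 9.95
tool_pos: [0.5717, 0.198, 0.1311]
eef_rot: [3.141, 0.001, -2.622]
wrist_force: [-2.6, 0.4, 5.3]
opening: 0.105
grasp_force: 25.0
the job is handed in; nothing more can be done
None
```

I shut the lid, turned the mirror about 33.5° by its bar to the computed angle, held it there with a 25 N grip and handed the job in at about 10 s. The mirror angle was set from measured directions, not checked in the mirror itself, and no verdict came back.

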